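Bridge the drip tray with the long slat

TASK

Make the candle bridge over the steel drip tray: lay the long walnut slat flat across the tops of the two white ceramic pillars that stand either side of the tray, running over the middle of both and sticking out about equally at each end. Set it down gently, let go, and leave the pillars standing where they are. The short slat is no use, it would fall through the gap.

Things in the scene. Friction and masses are not known exactly. Their poses are not given: they have to be found in the camera images.
- long_slat: plain dark walnut slat, 260 mm long, 30 mm wide, 20 mm thick, about 0.11 kg, lying flat and loose on the oak board (board top at z = 0) right of the tray. A short slat of the same wood and section, only 100 mm long, lies 90 mm or more to one side of it, centre to centre. Origin: centre of its underside; x along its length, y across its width, z through its thickness (up). Both ends alike.
- pillar_a: white ceramic pillar stand, loose, upright, 60 mm tall, flat round top and foot 60 mm in diameter, waisted to 50 mm between; 0.4 kg. One of an equal pair that stand either side of a shallow steel drip tray (200 x 90 mm, 14 mm high, fixed); the pillars' centres are 165 to 195 mm apart. Origin: centre of its underside on the board; z is up; its yaw means nothing.
- pillar_b: The other of the pair: white ceramic pillar stand, loose, upright, 60 mm tall, flat round top and foot 60 mm in diameter, waisted to 50 mm between; 0.4 kg. One of an equal pair that stand either side of a shallow steel drip tray (200 x 90 mm, 14 mm high, fixed); the pillars' centres are 165 to 195 mm apart. Origin: centre of its underside on the board; z is up; its yaw means nothing.
Mind the look-alikes: they are no part of the job. What is shaped like the pillar_a but blue or red is not meant.

How it is judged:
By the outcome, as a careful person would: the job done as asked, in the order asked, and still so for the second after the job is handed in, with the robot touching nothing.
It also fails if it takes over 35 s, if anything falls off the work surface, if the arm or the gripper's body presses on something with over 40 N, if the wrist force passes 120 N, or if a joint passes its speed limit or range.

ROBOT

A 6-joint arm with a two-finger parallel gripper is mounted at the origin on the work surface. World frame = base frame: x ahead of the robot, y to its left, z up, the work surface at z = 0. Lengths are in mm, angles in degrees, forces in N, time in s.
With the tool pointing down it reaches from about 300 to 850 mm from the base axis. Payload 4.2 kg.
Tool frame: the origin (TCP) lies between the finger pads; the fingertips stand 14 mm ahead of it and the grasp point (between the pads) lies 5 mm behind it (env.finger_overhang is the distance from the TCP to the fingertips, in mm); z points along the fingers, y is the line along which they close (so a half turn about z gives the same grasp; the last joint's range is limited). The gripper opens to 91 mm and grips with 3 to 60 N. Pads are 32 mm wide; open, the fingers measure 118 mm over their backs; the gripper's body (76 mm by 178 mm) begins 60 mm behind the grasp point.
Start: joints at [75.974, 18.312, 89.639, -0, 72.044, -1.146], TCP at [128.175, 560.547, 227.976] pointing down, gripper open.
Joint ranges: [-177.97, 177.97], [-48.28, 115.42], [12.27, 149.76], [-77.06, 257.06], [2.81, 150.46], [-146.56, 146.56]. Speed limits (degrees/s): [147.25, 147.25, 180, 180, 180, 180].

INTERFACE

Orientations are given as [roll, pitch, yaw] about the fixed x, y, z axes, in that order (R = Rz(yaw) Ry(pitch) Rx(roll)).
In Python, from workcell import status, cams, env, finder gives the robot as it stands.
- The arm moves only by the tool apply_moves, never from a script. Its argument "increments" is a list of rows, each a list of 7 numbers: the opening, from -1 (shut) to 1 (fully open), then the shift along the world's x, y, z in m, then the turn, a rotation vector about the world's x, y, z in degrees. In form: [[gripper, x, y, z, ax, ay, az], ...]. A call has 1 to 5 rows; each row shifts and turns the commanded pose from where the row before left it; what a row does not reach is not made up. A row lasts 1/12 s, in which the tool goes at most 41.7 mm and 7.16 degrees, less where a joint would pass 70% of its speed; a pose out of reach is approached as far as the arm can. A call with a gripper value outside its range is refused whole. The fingers move at their own pace and stop on an object; "newtons" is the grip in N (left out, the last holds). Time passes only in rows, so rows that do not move let the fingers close. It gives the time, the measured TCP pose, the force, the opening and the grip force at its end, in the units of the state.
- status.state(): the state, without advancing time (a new reading comes with each control period).
- cams.grab_frame(name): name is "scene" or "top" or "wrist"; returns a dict with "color" (420x560x3 uint8, red, green, blue), "intrinsics" (3x3 intrinsics, pixels), "R" (3x3) and "t" (3): a world point X has camera coordinates R X + t. Camera axes: x right, y down, z forward; pixel columns grow to the right and rows downward; lengths in mm; the calibration is good to about 2 mm. A picture is of the moment at which its call begins. There is no depth.
- env.job_done(): hands the job in; it is judged then, once.
Trained networks look in the newest picture that a camera, given by its name, has taken for a name from the list of things; names that differ only in an ending like _2 or _b are one class to them, and where a whole thing is asked for, a point or a joint stands for the part that bears it (a point fixed in the world has none). Each returns a list of dicts, best first, with "score" (0 to 1); they miss things now and then, are a little off and sometimes report something else, mostly with a low value. They report only what shows in the picture. A call takes as long as a camera call. They do not tell look-alikes from the thing itself.
- finder.boxes_of(query, camera): "rect" ([left, top, width, height] in pixels, round what is visible of it).
- finder.trace(query, camera): "pixels" (420x560 bool, what is visible of it) and "rect" ([left, top, width, height] in pixels, round what is visible of it).
The state is a dict: "time_s": time; "qpos": joint angles; "qvel": joint speeds; "effort": joint torques, N m; "ee_pos": TCP position; "ee_rot": TCP orientation; "force": force on the tool from outside, world axes, zero at the start; "torque": the same for the moment, N m; "gripper_width": finger opening in mm; "gripper_force": force on a finger pad.
Only numpy, scipy, OpenCV 4.12 (cv2) and the standard library are available. Lean on these libraries where they do the work, as an engineer would, in place of code of your own. Each camera call takes 0.05 s, during which the arm holds its last target. There are 200 camera calls.

## Working session

There is one attempt and no reset: what is moved stays moved. The work goes in short steps, Python scripts to look and compute and a tool call to move; the robot and the scene stay as the last step left them, time stands still between calls to the robot, and variables do not carry over. Pictures are saved under pics/ and viewed, at most 10 in all, crops included, and the job is handed in when it is done.

Besides the shell and the picture viewer there is one more tool, called after "Call:" as name([rows], argument=value, ...), one row to a line, values as JSON. apply_moves: Moves the arm, as the interface text tells. Its arguments: {"type":"object","properties":{"increments":{"type":"array","items":{"type":"array","items":{"type":"number"}}},"newtons":{"type":"number"}},"required":["increments"]}

```bash
mkdir -p pics
python3 - <<'E'
from workcell import status,cams,env,finder
import cv2,numpy as np
ims=[]
for n in ["top","scene"]:
    f=cams.grab_frame(n); cv2.imwrite(f"pics/{n}0.png",f["color"][:,:,::-1])
    print(n,np.round(f["intrinsics"],1).tolist(),np.round(f["R"],3).tolist(),np.round(f["t"],1).tolist())
    for q in ["long_slat","pillar_a"]:
        for d in finder.boxes_of(q,n): print(q,np.round(d["score"],2),np.round(d["rect"]))
s=status.state();print(s["time_s"],s["ee_pos"],s["ee_rot"],s["gripper_width"])
E
```

```text
top [[499.4, 0.0, 279.3], [0.0, 499.4, 213.8], [0.0, 0.0, 1.0]] [[0.021, -1.0, 0.019], [-0.988, -0.023, -0.152], [0.152, -0.016, -0.988]] [39.2, 549.1, 1030.1]
long_slat 0.89 [392. 159.  54. 116.]
pillar_a 0.95 [259. 204.  26.  32.]
pillar_a 0.92 [130. 238.  31.  33.]
pillar_a 0.85 [166. 194.  33.  31.]
pillar_a 0.77 [116. 198.  32.  29.]
pillar_a 0.72 [131. 149.  34.  33.]
scene [[474.6, 0.0, 279.8], [0.0, 474.6, 208.7], [0.0, 0.0, 1.0]] [[-0.892, 0.453, 0.009], [0.305, 0.615, -0.728], [-0.335, -0.646, -0.686]] [471.2, -172.5, 1152.7]
long_slat 0.56 [172. 113.  91.  55.]
pillar_a 0.77 [362. 316.  44.  56.]
pillar_a 0.71 [390. 276.  45.  50.]
pillar_a 0.65 [276. 199.  34.  39.]
pillar_a 0.62 [317. 267.  39.  52.]
0.3 [128.12172097 560.41223156 227.70142113] [-1.79972132e+02 -1.66536779e-03  1.67120241e+02] 91.22047097813491
```

View pics/top0.png

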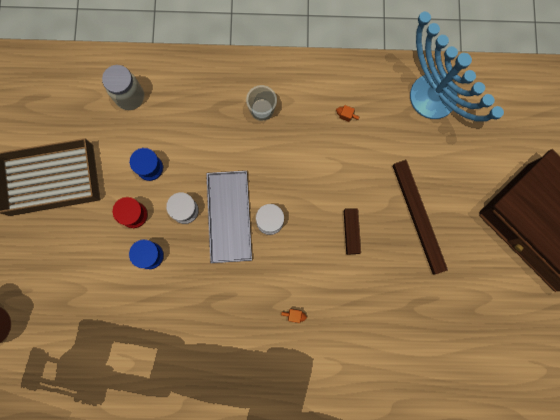

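View pics/scene0.png

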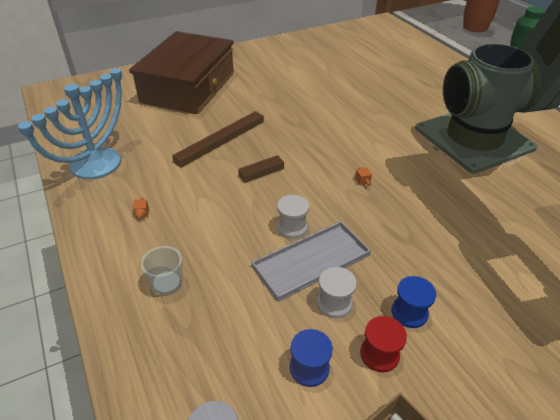

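The top view shows the dark slats: long one at (419,217), short one at (352,231), and a dark walnut box at (530,220). The pillar shapes are white at (181,207) and (269,218), either side of the tray at (230,217), with blue at (146,163) and (146,254) and red at (129,212). I choose the long slat at (419,217) and the two white pillars.

```bash
cat > h.py <<'E'
from workcell import status,cams,env,finder
import cv2,numpy as np
def ray(f,uv,z):
    uv=np.atleast_2d(uv).astype(float)
    d=np.c_[uv,np.ones(len(uv))]@np.linalg.inv(f["intrinsics"]).T@f["R"]
    c=-f["R"].T@f["t"]
    return c+d*((z-c[2])/d[:,2])[:,None]
def proj(f,X):
    p=(np.atleast_2d(X)@f["R"].T+f["t"])@f["intrinsics"].T
    return p[:,:2]/p[:,2:]
E
python3 - <<'E'
from h import *
from scipy.optimize import least_squares
f=cams.grab_frame("top"); im=f["color"]
cv2.imwrite("pics/crop.png",cv2.resize(im[140:290,150:460,::-1],None,fx=2.5,fy=2.5,interpolation=cv2.INTER_CUBIC))
for d in finder.trace("long_slat","top"):
    m=d["pixels"]; v,u=np.nonzero(m)
    P=ray(f,np.c_[u,v],20)[:,:2].astype(np.float32)
    print("slat",d["score"],cv2.minAreaRect(P))
hsv=cv2.cvtColor(im,cv2.COLOR_RGB2HSV)
for d in finder.trace("pillar_a","top"):
    m=d["pixels"]; v,u=np.nonzero(m)
    sat=np.median(hsv[m][:,1])
    # bright top
    if sat<60:
        mm=m&(hsv[...,2]>np.percentile(hsv[m][:,2],50)-25)
        v2,u2=np.nonzero(mm); P=ray(f,np.c_[u2,v2],60)[:,:2].astype(np.float32)
        print("pillar",d["score"],sat,d["rect"],P.mean(0),P.min(0),P.max(0),len(P),len(v),np.pi*900)
E
```

```text
slat 0.83 ((554.5823364257812, -257.38519287109375), (260.0503234863281, 40.21380615234375), 19.31806182861328)
slat 0.4 ((560.5316162109375, 261.67010498046875), (70.83624267578125, 62.895477294921875), 47.84598922729492)
pillar 0.62 12.0 [162.9, 193.1, 35.2, 32.7] [558.6203 261.3926] [529.19293 233.28923] [589.2037  288.91147] 615 812 2827.4333882308138
pillar 0.58 11.0 [258.9, 203.5, 26.9, 30.2] [537.57874  71.46476] [510.2082    43.529438] [565.91125  98.54489] 586 662 2827.4333882308138
```

View pics/crop.png

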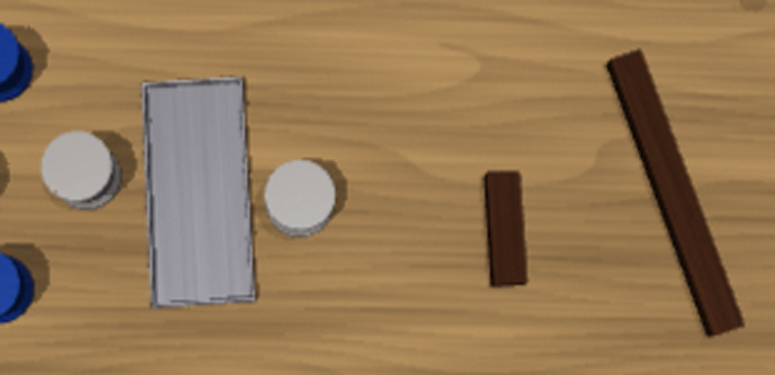

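The crop confirms it: long plain slat corners at about crop (641,50), (607,62), (743,326), (708,336), and white pillar tops at crop (78,167) and (300,195). The box near the slat needs a clearance check.

Run:
```python
from h import *
f=cams.grab_frame("top"); s=cams.grab_frame("scene")
c=lambda L:np.array(L)/2.5+[150,140]-[.3,.3]
P=ray(f,c([[641,50],[607,62],[708,336],[743,326]]),20);print(P.round(1),P.mean(0))
d=(P[0]+P[1]-P[2]-P[3])/2;print("slat yaw",np.degrees(np.arctan2(d[1],d[0])),np.hypot(*d[:2]))
Q=ray(f,c([[78,167],[300,195]]),60);print("pillars",Q.round(1))
for z in (60,80,100,120): 
    X=ray(f,[481,213],z);print("boxcorner",z,X.round(),proj(s,X).round())
# check in scene
print(proj(s,np.r_[P,Q]).round())
```

```text
[[ 680.5 -230.2   20. ]
 [ 668.7 -199.5   20. ]
 [ 427.4 -283.8   20. ]
 [ 436.6 -314.5   20. ]] [ 553.30695636 -256.99586119   20.        ]
slat yaw 19.170914437340194 256.8535028396068
pillars [[555.9 259.   60. ]
 [536.5  71.6  60. ]]
boxcorner 60 [[ 557. -377.   60.]] [[200.  96.]]
boxcorner 80 [[ 554. -368.   80.]] [[202.  90.]]
boxcorner 100 [[ 550. -360.  100.]] [[204.  83.]]
boxcorner 120 [[ 547. -351.  120.]] [[205.  77.]]
[[172. 154.]
 [182. 161.]
 [264. 116.]
 [256. 111.]
 [338. 279.]
 [294. 204.]]
```

Call:
apply_moves([
  [1, 0.018, -0.0324, 0, 0, 0, -5.9],
  [1, 0.018, -0.0324, 0, 0, 0, -5.9],
  [1, 0.018, -0.0324, 0, 0, 0, -5.9],
  [1, 0.018, -0.0324, 0, 0, 0, -5.9],
  [1, 0.018, -0.0324, 0, 0, 0, -5.9],
], newtons=30)

```text
time_s: 0.97
ee_pos: [218.6, 397.0, 228.0]
ee_rot: [180.0, 0.0, 137.4]
force: [1.4, -1.1, 0.0]
gripper_width: 91.2
gripper_force: 0.0
```

Call:
apply_moves([
  [1, 0.018, -0.0324, 0, 0, 0, -5.9],
  [1, 0.018, -0.0324, 0, 0, 0, -5.9],
  [1, 0.018, -0.0324, 0, 0, 0, -5.9],
  [1, 0.018, -0.0324, 0, 0, 0, -5.9],
  [1, 0.018, -0.0324, 0, 0, 0, -5.9],
])

```text
time_s: 1.38
ee_pos: [308.6, 235.0, 228.3]
ee_rot: [179.9, -0.0, 107.9]
force: [0.5, 0.2, -0.4]
gripper_width: 91.0
gripper_force: 0.0
```

Call:
apply_moves([
  [1, 0.018, -0.0324, 0, 0, 0, -5.9],
  [1, 0.018, -0.0324, 0, 0, 0, -5.9],
  [1, 0.018, -0.0324, 0, 0, 0, -5.9],
  [1, 0.018, -0.0324, 0, 0, 0, -5.9],
  [1, 0.018, -0.0324, 0, 0, 0, -5.9],
])

```text
time_s: 1.8
ee_pos: [398.7, 72.8, 228.4]
ee_rot: [179.9, -0.0, 78.3]
force: [0.9, 1.0, -0.1]
gripper_width: 91.3
gripper_force: 0.0
```

Call:
apply_moves([
  [1, 0.018, -0.0324, 0, 0, 0, -5.9],
  [1, 0.018, -0.0324, 0, 0, 0, -5.9],
  [1, 0.018, -0.0324, 0, 0, 0, -5.9],
  [1, 0.018, -0.0324, 0, 0, 0, -5.9],
  [1, 0.018, -0.0324, 0, 0, 0, -5.9],
])

```text
time_s: 2.22
ee_pos: [488.7, -89.4, 228.2]
ee_rot: [180.0, -0.0, 48.8]
force: [0.3, -0.1, -0.8]
gripper_width: 91.2
gripper_force: 0.0
```

Call:
apply_moves([
  [1, 0.018, -0.0324, 0, 0, 0, -5.9],
  [1, 0.018, -0.0324, 0, 0, 0, -5.9],
  [1, 0.018, -0.0324, 0, 0, 0, -5.9],
  [1, 0.018, -0.0324, 0, 0, 0, -5.9],
  [1, 0, 0, 0, 0, 0, 0],
])

```text
time_s: 2.63
ee_pos: [562.9, -222.8, 227.1]
ee_rot: [179.8, -0.0, 25.1]
force: [0.1, 0.1, -0.4]
gripper_width: 91.4
gripper_force: 0.0
```

Call:
apply_moves([
  [1, 0.017, -0.032, -0.02, 0, 0, -6.3],
  [1, 0, 0, -0.03, 0, 0, 0],
  [1, 0, 0, -0.03, 0, 0, 0],
  [1, 0, 0, 0, 0, 0, 0],
])

```text
time_s: 2.97
ee_pos: [573.4, -247.6, 141.7]
ee_rot: [-179.5, 0.5, 19.2]
force: [-1.2, 1.3, -0.1]
gripper_width: 91.7
gripper_force: 0.0
```

```bash
cat > sl.py <<'E'
from h import *
import sys
f=cams.grab_frame("wrist"); cv2.imwrite(sys.argv[1],f["color"][:,:,::-1])
s=status.state();print(s["time_s"],s["ee_pos"],s["ee_rot"],s["gripper_width"])
for d in finder.trace("long_slat","wrist")[:2]:
    v,u=np.nonzero(d["pixels"]); P=ray(f,np.c_[u,v],20)[:,:2].astype(np.float32)
    print(d["score"],d["rect"],cv2.minAreaRect(P))
E
python3 sl.py pics/w1.png
```

```text
3.0167 [ 574.99230648 -247.98274977  144.91555307] [-179.68982742    0.32422167   19.24018967] 91.1062369772261
0.59 [274.2, 56.0, 44.9, 281.7] ((568.38916015625, -256.05322265625), (231.43063354492188, 29.97294807434082), 19.40729522705078)
```

View pics/w1.png

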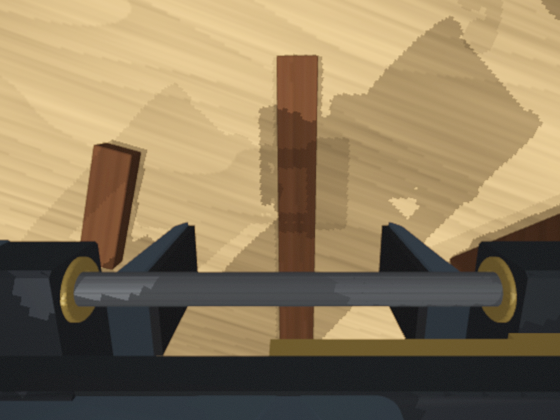

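The slat's far end is at wrist pixel (297,56) and it runs down between the open fingers, with the short slat clear to the left at (110,200). The box is at the right edge near (510,240).

Call:
apply_moves([
  [1, 0, -0.002, -0.035, 0, 0, 0],
  [1, 0, 0, -0.035, 0, 0, 0],
  [1, 0, 0, -0.03, 0, 0, 0],
  [1, 0, 0, -0.02, 0, 0, 0],
  [1, 0, 0, -0.006, 0, 0, 0],
])

```text
time_s: 3.48
ee_pos: [576.8, -250.4, 21.1]
ee_rot: [-179.9, 0.1, 19.3]
force: [-1.0, 0.9, -0.4]
gripper_width: 91.4
gripper_force: 0.0
```

Call:
apply_moves([
  [1, 0, 0, -0.003, 0, 0, 0],
  [1, 0, 0, 0, 0, 0, 0],
])

```text
time_s: 3.65
ee_pos: [578.6, -251.4, 20.8]
ee_rot: [179.9, -0.1, 19.2]
force: [-0.1, -0.6, 0.6]
gripper_width: 91.2
gripper_force: 0.0
```

Call:
apply_moves([
  [1, 0, 0, -0.003, 0, 0, 0],
  [0.2, 0, 0, 0, 0, 0, 0],
  [-0.4, 0, 0, 0, 0, 0, 0],
  [-1, 0, 0, 0, 0, 0, 0],
  [-1, 0, 0, 0, 0, 0, 0],
], newtons=30)

```text
time_s: 4.07
ee_pos: [577.5, -251.2, 16.6]
ee_rot: [180.0, -0.0, 19.2]
force: [-0.1, 0.7, -0.5]
gripper_width: 67.7
gripper_force: 0.0
```

Call:
apply_moves([
  [-1, 0, 0, 0, 0, 0, 0],
  [-1, 0, 0, 0, 0, 0, 0],
  [-1, 0, 0, 0, 0, 0, 0],
  [-1, 0, 0, 0, 0, 0, 0],
  [-1, 0, 0, 0, 0, 0, 0],
])

```text
time_s: 4.48
ee_pos: [577.2, -251.1, 15.9]
ee_rot: [180.0, 0.0, 19.2]
force: [-0.4, 0.0, 0.2]
gripper_width: 34.4
gripper_force: 0.0
```

Call:
apply_moves([
  [-1, 0, 0, 0, 0, 0, 0],
  [-1, 0, 0, 0, 0, 0, 0],
  [-1, 0, 0, 0, 0, 0, 0],
])

```text
time_s: 4.73
ee_pos: [577.2, -251.1, 15.9]
ee_rot: [180.0, 0.0, 19.2]
force: [-1.1, -0.7, -0.6]
gripper_width: 29.6
gripper_force: 30.0
```

Call:
apply_moves([
  [-1, 0, 0, 0.01, 0, 0, 0],
  [-1, 0, 0, 0.03, 0, 0, 0],
  [-1, 0, 0, 0.035, 0, 0, 0],
  [-1, 0, 0, 0.035, 0, 0, 0],
  [-1, 0, 0, 0.04, 0, 0, 0],
])

```text
time_s: 5.15
ee_pos: [576.2, -250.6, 167.1]
ee_rot: [-179.9, 0.1, 19.2]
force: [1.0, 0.3, -0.2]
gripper_width: 29.9
gripper_force: 30.0
```

```bash
python3 sl.py pics/w2.png
```

```text
5.2 [ 580.731986   -252.57565819  177.04741845] [179.41335577  -0.62235161  19.22094794] 29.842312786684914
0.67 [245.5, 15.5, 80.6, 322.9] ((576.6591186523438, -250.76382446289062), (281.3477478027344, 61.094547271728516), 19.385000228881836)
```

View pics/w2.png

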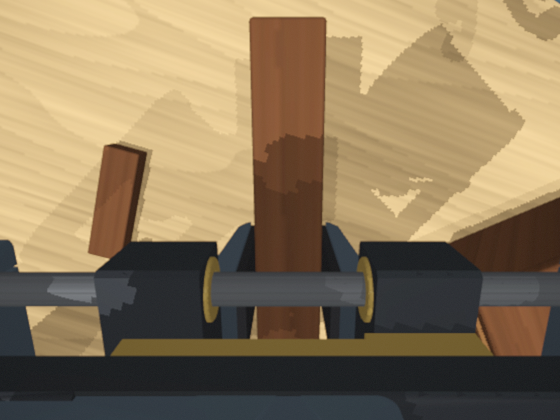

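Slat held, far end at (287,17), aligned with the tool. Now I carry it over the pillars.

Call:
apply_moves([
  [-1, -0.0023, 0.0368, 0, 0, 0, 5.4],
  [-1, -0.0023, 0.0368, 0, 0, 0, 5.4],
  [-1, -0.0023, 0.0368, 0, 0, 0, 5.4],
  [-1, -0.0023, 0.0368, 0, 0, 0, 5.4],
  [-1, -0.0023, 0.0368, 0, 0, 0, 5.4],
])

```text
time_s: 5.67
ee_pos: [564.8, -65.4, 165.9]
ee_rot: [-180.0, 0.0, 46.5]
force: [1.2, -0.2, -0.4]
gripper_width: 30.1
gripper_force: 30.0
```

Call:
apply_moves([
  [-1, -0.0023, 0.0368, 0, 0, 0, 5.4],
  [-1, -0.0023, 0.0368, 0, 0, 0, 5.4],
  [-1, -0.0023, 0.0368, 0, 0, 0, 5.4],
  [-1, -0.0023, 0.0368, 0, 0, 0, 5.4],
  [-1, -0.0023, 0.0368, 0, 0, 0, 5.4],
])

```text
time_s: 6.08
ee_pos: [553.3, 118.7, 166.0]
ee_rot: [-180.0, 0.0, 73.5]
force: [0.6, -0.3, -0.4]
gripper_width: 30.0
gripper_force: 30.0
```

Call:
apply_moves([
  [-1, -0.0023, 0.0368, 0, 0, 0, 5.4],
  [-1, -0.0023, 0.0368, 0, 0, 0, 5.4],
  [-1, 0, 0, 0, 0, 0, 0],
  [-1, 0, 0, 0, 0, 0, 0],
  [-1, 0, 0, 0, 0, 0, 0],
])

```text
time_s: 6.5
ee_pos: [549.1, 190.2, 165.7]
ee_rot: [-180.0, 0.1, 84.0]
force: [-0.3, -0.6, -0.9]
gripper_width: 30.0
gripper_force: 30.0
```

```bash
cat > pl.py <<'E'
from h import *
import sys
tag=sys.argv[1]
s=status.state();p=s["ee_pos"];print(s["time_s"],p,s["ee_rot"],s["force"])
th=np.radians(s["ee_rot"][2]); D=np.array([np.cos(th),np.sin(th)])
out=[]
for n in ["wrist","top","scene"]:
    f=cams.grab_frame(n); out.append(f["color"][:,:,::-1])
    for d in finder.trace("long_slat",n)[:1]:
        v,u=np.nonzero(d["pixels"]); P=ray(f,np.c_[u,v],p[2]+4.)[:,:2].astype(np.float32)
        print(n,d["score"],d["rect"],cv2.minAreaRect(P),"far along",((P-p[:2])@D).max().round(1),((P-p[:2])@D).min().round(1))
    hsv=cv2.cvtColor(f["color"],cv2.COLOR_RGB2HSV)
    for d in finder.trace("pillar_a",n):
        m=d["pixels"]; 
        if np.median(hsv[m][:,1])<60:
            v,u=np.nonzero(m);P=ray(f,np.c_[u,v],60)[:,:2]
            print(n,"pillar",d["score"],d["rect"],P.mean(0).round(1),P.min(0).round(),P.max(0).round())
cv2.imwrite(f"pics/{tag}.png",cv2.resize(np.vstack([np.hstack(out[:2])]),None,fx=.71,fy=.71)); cv2.imwrite(f"pics/{tag}s.png",out[2])
cv2.imwrite(f"pics/{tag}w.png",out[0]); cv2.imwrite(f"pics/{tag}t.png",out[1])
E
python3 pl.py p1
```

```text
6.5 [549.14162285 190.18715192 165.73258706] [-1.79964902e+02  5.36309082e-02  8.40207329e+01] [-0.28155315 -0.62314712 -0.92993315]
wrist 0.69 [246.6, 14.8, 80.5, 322.3] ((553.4960327148438, 223.9918212890625), (140.9409637451172, 29.999685287475586), 84.13230895996094) far along 104.5 -36.4
wrist pillar 0.61 [247.8, 84.8, 86.4, 47.1] [566.8 259.2] [528. 243.] [588. 274.]
wrist pillar 0.61 [254.6, 329.1, 69.6, 12.7] [548.5  80.2] [511.  76.] [567.  85.]
top 0.76 [159.0, 189.8, 133.3, 33.2] ((543.906494140625, 158.67971801757812), (250.42543029785156, 35.05125427246094), 84.93689727783203) far along 93.4 -157.0
top pillar 0.74 [257.5, 215.4, 25.6, 21.6] [521.1  72.4] [502.  45.] [538.  98.]
top pillar 0.42 [168.4, 214.2, 7.2, 5.8] [536.6 271.3] [529. 264.] [542. 281.]
scene 0.89 [295.5, 176.8, 69.5, 83.4] ((558.5594482421875, 213.735595703125), (190.5871124267578, 40.14048385620117), 83.89022064208984) far along 119.7 -70.9
scene pillar 0.7 [316.6, 266.7, 40.3, 52.0] [572.3 276.8] [530. 231.] [613. 320.]
scene pillar 0.64 [277.2, 195.2, 31.8, 43.4] [554.7  98.9] [510.  45.] [595. 149.]
```

View pics/p1.png

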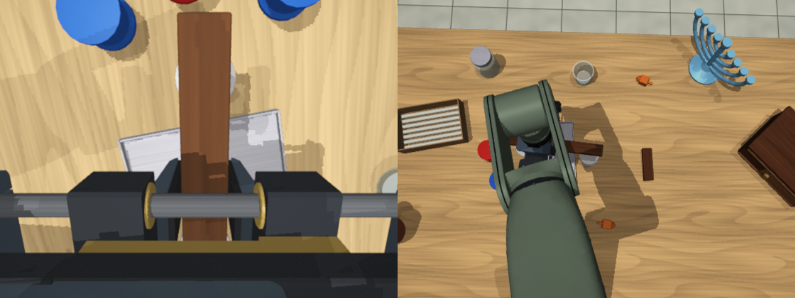

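The wrist view shows the slat running over pillar A (white, about (205,75) in the small picture), centred across it. The top view shows it reaching pillar B. I shift 1 mm and descend.

Call:
apply_moves([
  [-1, 0.001, 0.001, -0.025, 0, 0, 0],
  [-1, 0, 0, -0.03, 0, 0, 0],
  [-1, 0, 0, -0.02, 0, 0, 0],
  [-1, 0, 0, -0.006, 0, 0, 0],
  [-1, 0, 0, 0, 0, 0, 0],
])

```text
time_s: 7.37
ee_pos: [549.5, 191.1, 83.4]
ee_rot: [-179.8, 0.1, 84.0]
force: [0.3, 0.4, -1.3]
gripper_width: 29.8
gripper_force: 30.0
```

```bash
python3 pl.py p2; python3 -c "
import cv2,numpy as np
w=cv2.imread('pics/p2w.png');s=cv2.imread('pics/p2s.png')[150:360,230:450]
cv2.imwrite('pics/p2c.png',np.hstack([cv2.resize(w,(400,300)),cv2.resize(s,(314,300))]))"
```

```text
7.3667 [549.54832085 191.05445178  83.36310079] [-1.79802868e+02  9.16866683e-02  8.40065056e+01] [ 0.3093107   0.39911171 -1.3264848 ]
wrist 0.86 [246.9, 15.2, 81.0, 321.9] ((553.715087890625, 225.0570068359375), (141.26551818847656, 30.366710662841797), 84.13243865966797) far along 104.9 -36.4
wrist pillar 0.77 [227.4, 58.0, 125.0, 103.3] [559.4 260.2] [528. 235.] [588. 284.]
top 0.67 [167.3, 200.3, 117.7, 27.6] ((546.5670166015625, 159.3417205810547), (242.65797424316406, 33.217159271240234), 84.93537902832031) far along 89.4 -153.1
top pillar 0.76 [255.2, 204.1, 25.4, 29.7] [522.8  74.5] [502.  47.] [568. 100.]
top pillar 0.41 [169.6, 214.1, 14.4, 11.1] [534.2 267.9] [523. 251.] [546. 281.]
scene 0.64 [275.9, 182.5, 79.7, 113.2] ((553.798583984375, 170.42713928222656), (269.9073181152344, 36.59761428833008), 83.99519348144531) far along 114.9 -155.0
scene pillar 0.91 [316.1, 272.3, 35.1, 45.7] [585.8 287.5] [557. 236.] [612. 320.]
scene pillar 0.69 [287.2, 223.4, 15.5, 13.7] [569.7 138.3] [558. 116.] [583. 148.]
```

View pics/p2c.png

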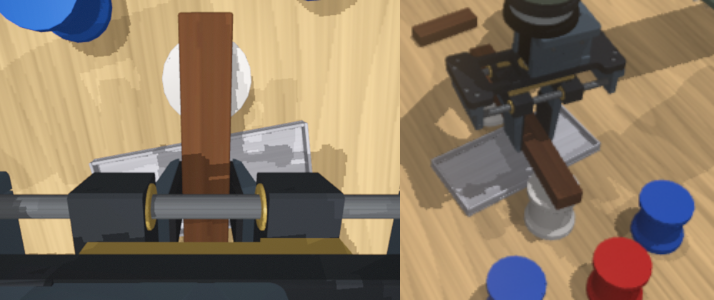

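Wrist view: pillar A spans columns 227–352 (centre 290) and the slat centre is at about 287, so they agree within 1–2 mm. Scene view: the slat hovers over the white pillar. I lower it slowly.

Call:
apply_moves([
  [-1, 0.0005, 0, -0.002, 0, 0, 0],
  [-1, 0, 0, -0.002, 0, 0, 0],
  [-1, 0, 0, -0.001, 0, 0, 0],
  [-1, 0, 0, 0, 0, 0, 0],
])

```text
time_s: 8.15
ee_pos: [550.8, 191.5, 79.5]
ee_rot: [-180.0, 0.0, 84.0]
force: [0.4, -0.0, -0.5]
gripper_width: 30.1
gripper_force: 30.0
```

Call:
apply_moves([
  [-1, 0, 0, -0.001, 0, 0, 0],
  [-1, 0, 0, 0, 0, 0, 0],
  [-1, 0, 0, 0, 0, 0, 0],
])

```text
time_s: 8.4
ee_pos: [551.0, 191.5, 78.9]
ee_rot: [-180.0, 0.0, 84.0]
force: [-0.4, -0.1, -0.6]
gripper_width: 29.6
gripper_force: 30.0
```

Call:
apply_moves([
  [-1, 0, 0, -0.001, 0, 0, 0],
  [-1, 0, 0, 0, 0, 0, 0],
])

```text
time_s: 8.57
ee_pos: [551.0, 191.5, 77.9]
ee_rot: [-180.0, 0.0, 84.0]
force: [-0.4, 0.2, -1.7]
gripper_width: 29.9
gripper_force: 30.0
```

Call:
apply_moves([
  [-1, 0, 0, -0.001, 0, 0, 0],
  [-1, 0, 0, 0, 0, 0, 0],
  [-1, 0, 0, 0, 0, 0, 0],
])

```text
time_s: 8.82
ee_pos: [551.0, 191.5, 76.9]
ee_rot: [180.0, 0.0, 84.0]
force: [0.4, -0.2, -1.8]
gripper_width: 29.8
gripper_force: 30.0
```

Call:
apply_moves([
  [-1, 0, 0, -0.0005, 0, 0, 0],
  [-1, 0, 0, 0, 0, 0, 0],
  [-1, 0, 0, 0, 0, 0, 0],
])

```text
time_s: 9.07
ee_pos: [551.1, 191.5, 76.5]
ee_rot: [180.0, 0.0, 84.0]
force: [-1.1, 0.0, -0.5]
gripper_width: 29.7
gripper_force: 30.0
```

Call:
apply_moves([
  [-1, 0, 0, -0.0005, 0, 0, 0],
  [-1, 0, 0, 0, 0, 0, 0],
  [-1, 0, 0, 0, 0, 0, 0],
])

```text
time_s: 9.32
ee_pos: [551.1, 191.6, 76.0]
ee_rot: [180.0, -0.0, 84.0]
force: [0.4, 0.7, -1.3]
gripper_width: 29.5
gripper_force: 30.0
```

Call:
apply_moves([
  [-1, 0, 0, -0.0003, 0, 0, 0],
  [-1, 0, 0, 0, 0, 0, 0],
  [-1, 0, 0, 0, 0, 0, 0],
])

```text
time_s: 9.57
ee_pos: [551.1, 191.6, 75.9]
ee_rot: [180.0, -0.0, 84.0]
force: [-0.8, -0.0, 2.0]
gripper_width: 30.3
gripper_force: 30.0
```

Contact (force turned to about +2 N). Releasing.

Call:
apply_moves([
  [-0.25, 0, 0, 0, 0, 0, 0],
  [-0.15, 0, 0, 0, 0, 0, 0],
  [0, 0, 0, 0, 0, 0, 0],
  [0.2, 0, 0, 0, 0, 0, 0],
  [0.2, 0, 0, 0, 0, 0, 0],
])

```text
time_s: 9.98
ee_pos: [551.1, 191.5, 75.6]
ee_rot: [180.0, 0.0, 84.0]
force: [-0.3, -0.4, 0.3]
gripper_width: 53.7
gripper_force: 0.0
```

Call:
apply_moves([
  [0.2, 0, 0, 0, 0, 0, 0],
  [0.2, 0, 0, 0, 0, 0, 0],
  [0.2, 0, 0, 0, 0, 0, 0],
])

```text
time_s: 10.23
ee_pos: [551.1, 191.6, 75.7]
ee_rot: [180.0, -0.0, 84.0]
force: [-0.5, 0.5, -0.1]
gripper_width: 54.8
gripper_force: 0.0
```

Call:
apply_moves([
  [0.2, 0, 0, 0.005, 0, 0, 0],
  [0.2, 0, 0, 0.015, 0, 0, 0],
  [0.2, 0, 0, 0.03, 0, 0, 0],
  [0.2, 0, 0, 0.04, 0, 0, 0],
  [0.2, 0, 0, 0.04, 0, 0, 0],
])

```text
time_s: 10.65
ee_pos: [550.4, 191.3, 206.8]
ee_rot: [-179.9, 0.1, 84.0]
force: [0.9, 1.0, 0.5]
gripper_width: 54.9
gripper_force: 0.0
```

Call:
apply_moves([
  [0.2, -0.025, -0.03, 0.01, 0, 0, 0],
  [0.2, -0.025, -0.03, 0, 0, 0, 0],
  [0.2, -0.025, -0.03, 0, 0, 0, 0],
  [0.2, -0.025, -0.03, 0, 0, 0, 0],
  [0.2, -0.025, -0.03, 0, 0, 0, 0],
])

```text
time_s: 11.07
ee_pos: [424.7, 40.5, 216.2]
ee_rot: [179.9, 0.0, 84.1]
force: [0.4, 0.0, 0.7]
gripper_width: 54.5
gripper_force: 0.0
```

Call:
apply_moves([
  [0.2, 0, -0.035, 0, 0, 0, 0],
  [0.2, 0, -0.035, 0, 0, 0, 0],
  [0.2, 0, -0.035, 0, 0, 0, 0],
  [0.2, 0, -0.035, 0, 0, 0, 0],
  [0.2, 0, -0.035, 0, 0, 0, 0],
])

```text
time_s: 11.48
ee_pos: [425.7, -135.1, 216.4]
ee_rot: [179.9, 0.0, 84.0]
force: [1.0, -0.5, 0.0]
gripper_width: 54.5
gripper_force: 0.0
```

Call:
apply_moves([
  [0.2, 0, -0.03, 0, 0, 0, 0],
  [0.2, 0, -0.02, 0, 0, 0, 0],
  [0.2, 0, 0, 0, 0, 0, 0],
])

```text
time_s: 11.73
ee_pos: [426.2, -186.8, 216.1]
ee_rot: [179.9, 0.1, 83.8]
force: [-0.4, 0.6, 1.0]
gripper_width: 54.7
gripper_force: 0.0
```

Run:
```python
from h import *
f=cams.grab_frame("top"); s=cams.grab_frame("scene")
for d in finder.trace("long_slat","top")[:1]:
    v,u=np.nonzero(d["pixels"]); print(d["score"],cv2.minAreaRect(ray(f,np.c_[u,v],80)[:,:2].astype(np.float32)))
a=cv2.resize(f["color"][170:260,130:310,::-1],(400,200),interpolation=2);b=cv2.resize(s["color"][150:360,230:450,::-1],(400,382),interpolation=2)
cv2.imwrite("pics/end.png",np.vstack([a,b])); print(status.state()["time_s"])
```

```text
0.71 ((547.9375610351562, 167.60546875), (258.94549560546875, 32.04834747314453), 84.04983520507812)
11.8833
```

View pics/end.png

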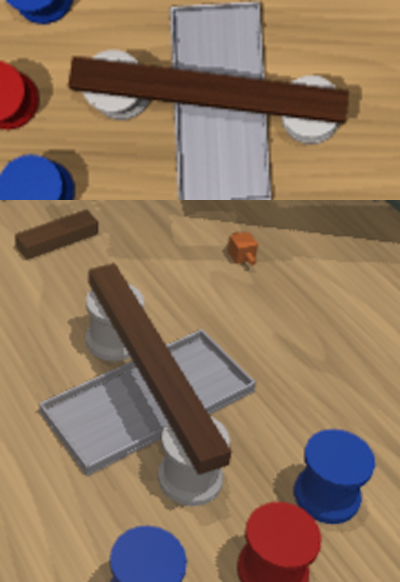

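The slat lies flat on both white pillars: top-view ends at crop (72,72) and (348,105), pillars at (115,85) and (310,108). Measured centre is (548,167.6) against the pillar midpoint (547.5,166), yaw 84.0 against 83.9.

```bash
python3 -c "
from workcell import env
print(env.job_done())"
```

```text
the job is handed in; nothing more can be done
None
```

The long slat is bridged flat across the two white pillars, measured within about 2 mm of centre and released with the arm well clear; in the last pictures the pillars are upright where they were found, and the job was handed in at about 12 s.

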